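# Make room in the bottle row

### The arm

A 6-joint arm with a two-finger parallel gripper is mounted at the origin on the work surface. World frame = base frame: x ahead of the robot, y to its left, z up, the work surface at z = 0. Lengths are in m, angles in rad, forces in N, time in s.
With the tool pointing down it reaches from about 0.275 to 0.825 m from the base axis. Payload 4.9 kg.
Tool frame: the origin (TCP) lies midway between the tips of the shut fingers; the grasp point (between the pads) lies 19 mm behind it (bot.grip_depth is the distance from the TCP to the grasp point, in m); z points along the fingers, y is the line along which they close (so a half turn about z gives the same grasp; the last joint's range is limited). The gripper opens to 85 mm and grips with 20 to 120 N. Pads are 22 mm wide; open, the fingers measure 114 mm over their backs; the gripper's body (76 mm by 85 mm) begins 54 mm behind the grasp point. The pads swing forward as they close: fully open they stand 13 mm farther back than shut.
Start: joints at [1.199, 0.326, -0.193, 1.052, 0, 1.437], TCP at [0.13, 0.535, 0.231] pointing down, gripper open.
Joint ranges: [-2.65, 2.65], [-0.97, 1.79], [-1.3, 1.35], [-1.93, 2.1], [-1.47, 1.37], [-3.14, 3.14]. Speed limits (rad/s): [2.57, 2.57, 3.14, 3.14, 3.14, 3.14].

### API

Orientations are given as a unit quaternion [w, x, y, z].
In Python, from cell import bot gives the robot as it stands. Calls block until the motion is done:
- bot.move_pose(position, orientation): joint-space move of the TCP to a pose.
- bot.move_linear(position, speed=0.15, rotation=None, until_force=None): straight line of the TCP; rotation=None keeps the orientation; speed is the mean speed in m/s. With until_force (N) it stops when the force on the tool has changed by that much, and returns True; else False.
- bot.goto_joints(angles): joint-space move.
- bot.set_gripper(opening, grasp_force=None): opening from 0.0 (shut) to 1.0 (fully open); grasp_force is the grip in N (None keeps the last); returns when the fingers have stopped.
- bot.wait(seconds).
- bot.solve_ik(position, orientation): joint angles nearest the present ones, or None.
- bot.camera(name): name is "side" or "top"; returns the picture (420x560x3 uint8, red, green, blue); there is no depth.
- bot.calibration(name): a dict with "mtx" (3x3 intrinsics, pixels), "extrinsics" (4x4, takes a point from world to camera coordinates). Camera axes: x right, y down, z forward; pixel columns grow to the right and rows downward; lengths in m; the calibration is good to about 2 mm. A picture is of the moment at which its call begins. calibration takes no time and is no camera call.
A pose or a line that the arm cannot do raises bot.PlanningError and nothing moves.
- bot.close_job(): hands the job in; it is judged then, once.
Trained networks look in the newest picture that a camera, given by its name, has taken for a name from the list of things; names that differ only in an ending like _2 or _b are one class to them, and where a whole thing is asked for, a point or a joint stands for the part that bears it (a point fixed in the world has none). Each returns a list of dicts, best first, with "confidence" (0 to 1); they miss things now and then, are a little off and sometimes report something else, mostly with a low value. They report only what shows in the picture. A call takes as long as a camera call. They do not tell look-alikes from the thing itself.
- bot.search_frame(camera, thing): "bbox" ([left, top, width, height] in pixels, round what is visible of it).
Readings, each from a call of its own:
- bot.read_clock(): time.
- bot.read_joint_positions(): joint angles.
- bot.read_joint_vel(): joint speeds.
- bot.read_joint_efforts(): joint torques, N m.
- bot.read_position(): TCP position.
- bot.read_tool_rot(): TCP orientation.
- bot.read_ft_force(): force on the tool from outside, world axes, zero at the start.
- bot.read_moment(): the same for the moment, N m.
- bot.read_gripper_width(): opening from 0.0 (shut) to 1.0 (fully open).
- bot.read_finger_force(): force on a finger pad.
Only numpy, scipy, OpenCV 4.12 (cv2) and the standard library are available. Lean on these libraries where they do the work, as an engineer would, in place of code of your own. Each camera call takes 0.05 s, during which the arm holds its last target. There are 200 camera calls.

### The job

Put the loose square bottle that stands on the shop counter into the row in the wooden tray: nudge the two square bottles already in the tray apart until the gap between them is wide enough, then set the loose one down gently between them. It should stand upright on the tray floor, square with the row, and no square bottle may be toppled.

Things in the scene. Friction and masses are not known exactly. Their poses are not given: they have to be found in the camera images.
- loose_center (a point): Bottle to add: squat square amber glass, 64 x 64 mm body 60 mm tall, narrow neck, round gold cap 30 mm across from 74 to 98 mm up; 98 mm tall, 0.3 kg. Stands on the counter on the robot's side of the tray, near two unwanted round bottles (one squat, one 161 mm tall), over 90 mm clear between. Point: its centre, 49 mm up; z up, x and y square to its faces.
- left_center (a point): Square bottle in the tray on the +y side of the gap; same shape, size and axes as the loose one; point at its centre, 49 mm above its base. Slides on the tray floor when pushed (2 to 5 N; push low on the body or it tips). Just beyond it stands a round bottle or jar 60 mm across, at most 98 mm tall, that slides along and may be pushed.
- right_center (a point): Square bottle in the tray on the -y side of the gap; same shape, size, axes and behaviour as the left one, point at its centre, 49 mm above its base; also with a round bottle or jar just beyond it. At the start the gap between left and right is 34 to 46 mm wide, too narrow for a 64 mm bottle.
- tray: Shallow wooden tray fixed to the counter, holding the row (round, square, gap, square, round). Origin: centre of its underside, at counter height. y runs along the row, x across, z up. Floor 8 mm above the counter; inside 400 mm long (y), 100 mm wide (x); lips 12 mm above the floor, 8 mm thick. About 40 mm of free floor at each end of the row.
Mind the look-alikes: they are no part of the job. What is shaped like the part that bears loose_center but pink, purple or red is not meant.

How it is judged:
By the outcome, as a careful person would: the job done as asked, in the order asked, and still so for the second after the job is handed in, with the robot touching nothing.
It also fails if it takes over 54 s, if anything falls off the work surface, if the arm or the gripper's body presses on something with over 40 N, if the wrist force passes 120 N, or if a joint passes its speed limit or range.

## Working session

There is one attempt and no reset: what is moved stays moved. The work goes in short steps, each a Python script; the robot and the scene stay as the last script left them, time stands still between calls to the robot, and variables do not carry over. Pictures are saved under pics/ and viewed, at most 10 in all, crops included, and the job is handed in when it is done.

```bash
mkdir -p pics; python3 - <<'E'
from cell import bot
import cv2, numpy as np
for c in ("top","side"):
    im=bot.camera(c); cv2.imwrite(f"pics/{c}0.png",im[:,:,::-1])
    k=bot.calibration(c); print(c,np.round(k["mtx"],1).tolist(),np.round(k["extrinsics"],3).tolist())
    for t in ("loose_center","left_center","right_center","tray"):
        print(t,[(np.round(d["bbox"],0).tolist(),round(d["confidence"],2)) for d in bot.search_frame(c,t)])
print(bot.read_clock(), bot.read_tool_rot())
E
```

```text
top [[386.0, 0.0, 282.5], [0.0, 386.0, 208.6], [0.0, 0.0, 1.0]] [[0.009, -1.0, 0.011, 0.135], [-0.99, -0.011, -0.141, 0.396], [0.141, -0.009, -0.99, 0.73], [0.0, 0.0, 0.0, 1.0]]
loose_center [([232.0, 221.0, 49.0, 45.0], 0.94), ([172.0, 204.0, 43.0, 42.0], 0.88), ([166.0, 300.0, 46.0, 46.0], 0.83), ([150.0, 116.0, 47.0, 44.0], 0.8), ([228.0, 162.0, 41.0, 42.0], 0.76)]
left_center [([334.0, 90.0, 36.0, 40.0], 0.68), ([282.0, 81.0, 34.0, 43.0], 0.63)]
right_center [([331.0, 88.0, 42.0, 44.0], 0.74)]
tray [([220.0, 72.0, 207.0, 76.0], 0.73)]
side [[531.3, 0.0, 278.8], [0.0, 531.3, 209.6], [0.0, 0.0, 1.0]] [[0.864, -0.503, -0.01, -0.276], [-0.258, -0.426, -0.867, 0.24], [0.432, 0.752, -0.498, 0.866], [0.0, 0.0, 0.0, 1.0]]
loose_center [([221.0, 206.0, 36.0, 49.0], 0.9), ([207.0, 177.0, 38.0, 46.0], 0.89), ([266.0, 155.0, 34.0, 38.0], 0.77), ([348.0, 182.0, 36.0, 49.0], 0.71), ([134.0, 195.0, 40.0, 47.0], 0.7), ([264.0, 185.0, 37.0, 46.0], 0.64)]
left_center [([348.0, 178.0, 38.0, 52.0], 0.67)]
right_center [([373.0, 201.0, 37.0, 53.0], 0.96), ([266.0, 183.0, 30.0, 49.0], 0.38)]
tray [([313.0, 186.0, 158.0, 110.0], 0.77)]
0.5 [-8.87542557e-06  1.18622277e-01  9.92939452e-01 -1.64653219e-05]
```

View pics/top0.png

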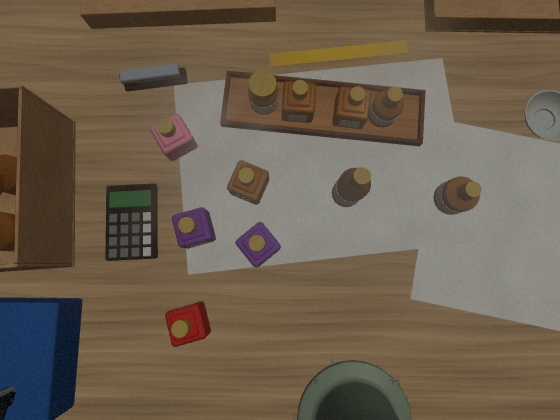

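View pics/side0.png

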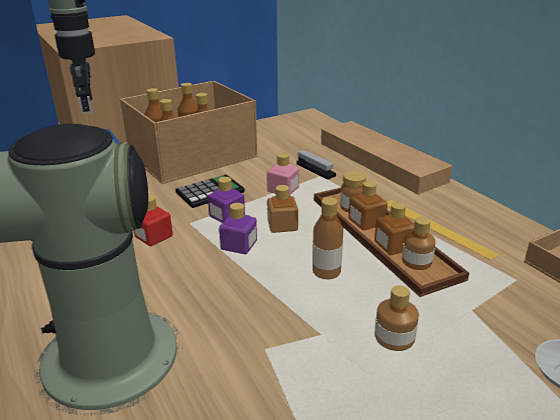

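The pieces shaped like loose_center in the top picture are pink (172,136), purple (193,227), purple (258,244), red (187,324) and amber (248,182). Only the amber one matches: amber glass, on the robot's side of the tray, near the two round bottles at (352,186) and (458,195). I'll confirm it in an enlarged crop.

```bash
python3 - <<'E'
import cv2
im=cv2.imread("pics/top0.png")[65:215,215:435]
cv2.imwrite("pics/crop1.png",cv2.resize(im,(792,540),interpolation=cv2.INTER_CUBIC))
im=cv2.imread("pics/side0.png")[150:300,250:475]
cv2.imwrite("pics/crop2.png",cv2.resize(im,(792,528),interpolation=cv2.INTER_CUBIC))
E
```

```text
(no output)
```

View pics/crop1.png

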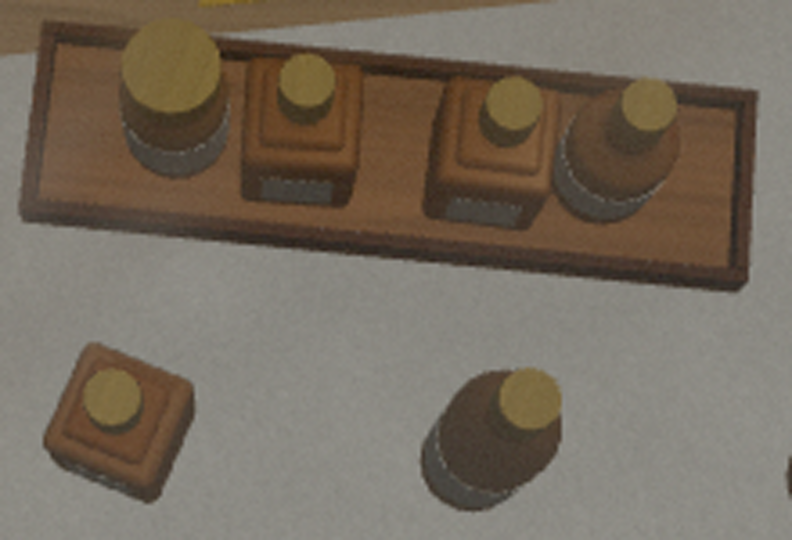

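View pics/crop2.png

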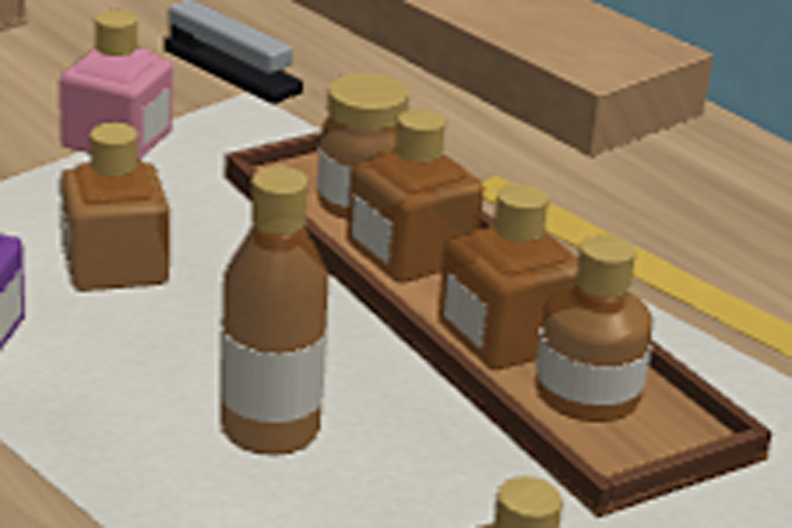

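The crops confirm it. The amber square loose bottle is at (112,397) in crop1, and in the tray the left square's cap is at (307,82) and the right one's at (514,104). The purple, pink and red ones are decoys. Next I'll convert these to positions.

```bash
cat > h.py <<'E'
import numpy as np
from cell import bot
def ray(c,px):
    k=bot.calibration(c);E=np.array(k["extrinsics"]);R,t=E[:3,:3],E[:3,3]
    d=R.T@np.linalg.solve(k["mtx"],[px[0],px[1],1.]); return -R.T@t,d
def at(c,px,z):
    o,d=ray(c,px); return o+d*(z-o[2])/d[2]
def proj(c,P):
    k=bot.calibration(c);E=np.array(k["extrinsics"]);P=np.atleast_2d(P)
    q=(P@E[:3,:3].T+E[:3,3])@np.array(k["mtx"]).T; return q[:,:2]/q[:,2:]
E
python3 - <<'E'
from h import *
C1=lambda u,v:(215+(u+.5)/3.6-.5,65+(v+.5)/3.6-.5)
C2=lambda u,v:(250+(u+.5)/3.52-.5,150+(v+.5)/3.52-.5)
np.set_printoptions(precision=4,suppress=True)
for n,a,b,z in (("loose",(112,397),(114,135),.098),("left",(307,82),(421,121),.106),("right",(514,104),(522,197),.106),("rndL",(170,68),(368,91),.106),("rndR",(648,104),(606,248),.1)):
    print(n,"top",at("top",C1(*a),z),"side",at("side",C2(*b),z))
tr=[at("top",C1(*p),.020) for p in ((43,21),(758,91),(748,270),(21,207))]
print(np.array(tr)); tr=np.array(tr)
print("centre",tr.mean(0),"len",np.linalg.norm(tr[0]-tr[1]),np.linalg.norm(tr[3]-tr[2]),"wid",np.linalg.norm(tr[0]-tr[3]),np.linalg.norm(tr[1]-tr[2]))
for a,b in ((0,1),(3,2)):
    d=tr[a]-tr[b]; print("tray y-axis yaw deg",np.degrees(np.arctan2(-d[0],d[1])))
q=np.array([at("top",C1(*p),.056) for p in ((90,342),(195,380),(44,440))])
print(q); 
for a,b in ((0,1),(0,2)):
    d=q[b]-q[a]; print(np.linalg.norm(d),np.degrees(np.arctan2(d[1],d[0]))%90)
E
```

```text
loose top [0.4449 0.2061 0.098 ] side [0.4469 0.2033 0.098 ]
left top [0.6087 0.1096 0.106 ] side [0.6111 0.1073 0.106 ]
right top [0.5984 0.0038 0.106 ] side [0.6003 0.0019 0.106 ]
rndL top [0.6153 0.1796 0.106 ] side [0.6087 0.158  0.106 ]
rndR top [ 0.6021 -0.0667  0.1   ] side [ 0.6091 -0.0582  0.1   ]
[[ 0.6851  0.2579  0.02  ]
 [ 0.6482 -0.1559  0.02  ]
 [ 0.5408 -0.1456  0.02  ]
 [ 0.5726  0.267   0.02  ]]
centre [0.6116 0.0559 0.02  ] len 0.4154758581114759 0.4138611771565409 wid 0.1128646352131296 0.10787672193733044
tray y-axis yaw deg -5.099235630006621
tray y-axis yaw deg -4.40880850499976
[[0.4844 0.2222 0.056 ]
 [0.4643 0.1659 0.056 ]
 [0.431  0.2451 0.056 ]]
0.059732115717922384 70.33951363552254
0.058170741048806075 66.797879749777
```

```bash
cat >> h.py <<'E'
from scipy.spatial.transform import Rotation as Ro
def down(deg):
    "tool down, closing axis at deg from world x"
    a=np.radians(deg); y=np.array([np.cos(a),np.sin(a),0]); z=np.array([0,0,-1.]); 
    q=Ro.from_matrix(np.column_stack([np.cross(y,z),y,z])).as_quat(); return q[[3,0,1,2]]
YAW=-4.9
Y=np.array([-np.sin(np.radians(YAW)),np.cos(np.radians(YAW)),0]); X=np.array([Y[1],-Y[0],0])
G=np.array([.6047,.0557,0])
E
python3 - <<'E'
from h import *
np.set_printoptions(precision=3,suppress=True)
for d in (YAW,YAW+180): print(d,bot.solve_ik(G+[0,0,.2],down(d)))
j=[(np.abs(np.array(s)-bot.read_joint_positions()).max(),d) for d in (YAW,YAW+180) if (s:=bot.solve_ik(G+[0,0,.2],down(d))) is not None]
d=min(j)[1]; print("use",d)
bot.set_gripper(0.0)
bot.move_pose(G+[0,0,.20],down(d))
print("hit" ,bot.move_linear(G+[0,0,.038],speed=.12,until_force=5), bot.read_position())
for k in range(14):
    s=.005+.002*k
    h=bot.move_linear(G+Y*s+[0,0,.038],speed=.03,until_force=15)
    print(round(s,3),h,np.round([Y@bot.read_ft_force(),bot.read_ft_force()[2]],2),round(bot.read_clock(),1))
    if h or s>.0265: break
E
```

```text
-4.9 [-0.03   0.453 -0.083  1.035  0.     1.627]
175.1 [-0.03   0.453 -0.083  1.035  0.    -1.515]
use -4.9
hit False [0.605 0.056 0.039]
0.005 False [ 0.44 -0.68] 5.5
0.007 False [-0.58 -0.31] 5.7
0.009 False [-0.66 -0.94] 6.0
0.011 False [ 0.17 -0.05] 6.2
0.013 False [-0.93  0.78] 6.5
0.015 False [-0.97 -0.06] 6.7
0.017 False [-0.35 -0.49] 7.0
0.019 False [-0.82 -0.44] 7.2
0.021 False [-2.69 -0.36] 7.5
0.023 False [-2.88  0.03] 7.7
0.025 False [-2.83  0.45] 8.0
0.027 False [-2.57 -1.1 ] 8.2
```

```bash
python3 - <<'E'
from h import *
import cv2
bot.move_linear(G+Y*.022+[0,0,.038],speed=.05)
im=bot.camera("side"); cv2.imwrite("pics/s1.png",cv2.resize(im[120:300,250:490,::-1],(792,594),interpolation=cv2.INTER_CUBIC))
E
```

```text
(no output)
```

View pics/s1.png

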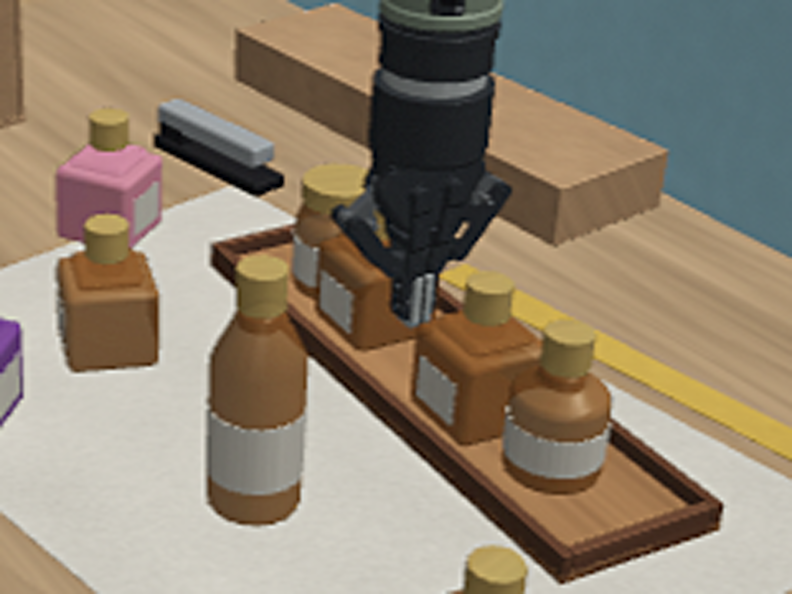

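The left bottle is still upright and has moved: its front bottom corner went from about (364,229) to (363,224) in side pixels. Next I'll push the right bottle, retract, and look from above.

```bash
python3 - <<'E'
from h import *
import cv2
p=lambda s,z=.038:G+Y*s+[0,0,z]
bot.move_linear(p(-.006),speed=.08,until_force=15)
for s in (-.010,-.014,-.018,-.022,-.027):
    h=bot.move_linear(p(s),speed=.03,until_force=15); print(s,h,np.round(Y@bot.read_ft_force(),2))
    if h: break
bot.move_linear(p(-.02),speed=.05)
bot.move_linear(p(-.02,.19),speed=.25)
bot.set_gripper(1.0)
L=np.array([.446,.205,0])
bot.move_pose(L+[-.16,0,.25],down(-21.5))
im=bot.camera("top"); cv2.imwrite("pics/t2f.png",im[:,:,::-1])
cv2.imwrite("pics/t2.png",cv2.resize(im[65:215,215:435,::-1],(792,540),interpolation=cv2.INTER_CUBIC))
im=bot.camera("side"); cv2.imwrite("pics/s2f.png",im[:,:,::-1])
print(bot.read_clock())
E
```

```text
-0.01 False -0.77
-0.014 False 0.94
-0.018 False 0.96
-0.022 False 1.02
-0.027 False 0.64
13.7833
```

View pics/t2.png

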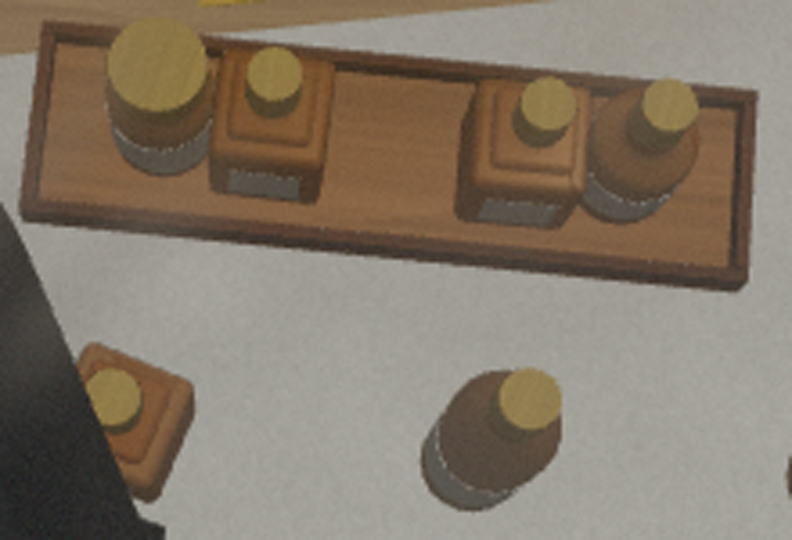

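Both bottles are upright. The left cap is at (274,75) and the right cap at (548,104), so the gap is about 76 mm. Next I'll compute the gap and grasp the loose bottle by its body, with the pads across the row.

```bash
python3 - <<'E'
from h import *
np.set_printoptions(precision=4,suppress=True)
C1=lambda u,v:(215+(u+.5)/3.6-.5,65+(v+.5)/3.6-.5)
b=np.array([.001,-.0011,0]) # half the top/side difference
l=at("top",C1(274,75),.106)+b; r=at("top",C1(548,104),.106)+b
print("left",l,"right",r,"dist",(l-r)@Y,"x diff",(l-r)@X,"mid",(l+r)/2)
print("purple",at("top",(257,243),.098))
L=np.array([.446,.2047,0]); q=down(-21.5)
bot.move_pose(L+[0,0,.14],q)
print("hit",bot.move_linear(L+[0,0,.029],speed=.12,until_force=6),bot.read_position())
print(np.round(bot.read_ft_force(),2))
bot.set_gripper(0.0,grasp_force=30)
print("w",bot.read_gripper_width()*85,bot.read_finger_force(),bot.read_clock(),np.round(bot.read_ft_force(),2))
E
```

```text
left [0.6133 0.1253 0.106 ] right [ 0.5996 -0.0147  0.106 ] dist 0.14072031626901846 x diff 0.0016488990205893196 mid [0.6065 0.0553 0.106 ]
purple [0.323  0.1836 0.098 ]
hit False [0.4465 0.205  0.0298]
[-0.19 -0.31  0.59]
w 63.11699021804871 33.18258047103882 15.9917 [-1.36 -0.29  6.29]
```

```bash
python3 - <<'E'
from h import *
import cv2
M=np.array([.6065,.0553,0]); L=np.array([.446,.2047,0])
bot.move_linear(L+[0,0,.21],speed=.15)
print("held",bot.read_gripper_width()*85,np.round(bot.read_ft_force(),2))
bot.move_pose(M+[0,0,.21],down(YAW))
print("hit",bot.move_linear(M+[0,0,.115],speed=.1,until_force=8),bot.read_gripper_width()*85)
im=bot.camera("side"); cv2.imwrite("pics/s3.png",cv2.resize(im[100:280,250:490,::-1],(792,594),interpolation=cv2.INTER_CUBIC))
print(bot.read_clock(),bot.read_position())
E
```

```text
held 63.354171806155584 [ 0.34 -0.51 -3.16]
hit False 63.374337480545385
19.3833 [0.60720061 0.05532707 0.11590727]
```

View pics/s3.png

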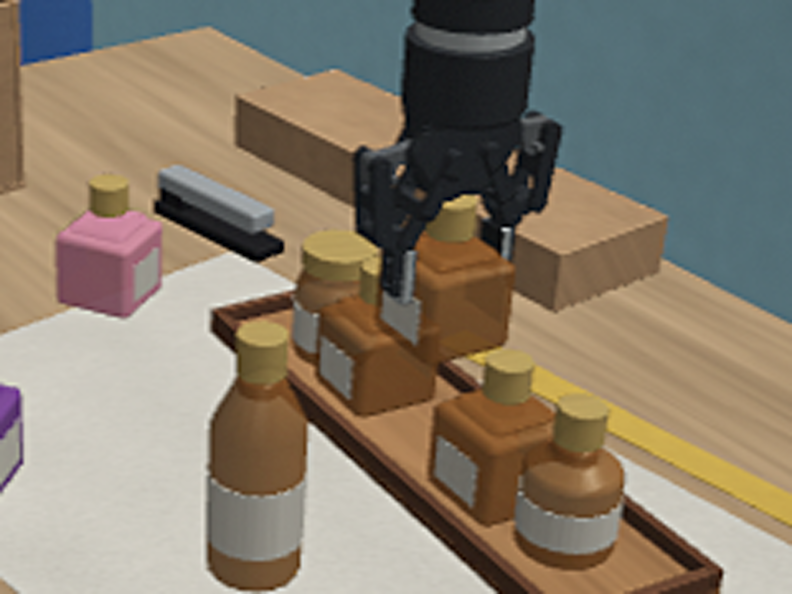

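```bash
python3 - <<'E'
from h import *
np.set_printoptions(precision=4,suppress=True)
C=lambda u,v:(250+(u+.5)/3.3-.5,100+(v+.5)/3.3-.5)
a=at("side",C(455,203),.184); r=at("side",C(508,361),.106)
print(a,r,(a-r)@Y,(a-r)@X)
E
```

```text
[0.6055 0.051  0.184 ] [ 0.6006 -0.0146  0.106 ] 0.06579302460372095 -0.0006762913913568715
```

The held bottle hangs upright above the gap, with its cap at (455,203), maybe 4 mm toward the right neighbour. I'll shift it 2 mm toward +y and lower it gently.

```bash
python3 - <<'E'
from h import *
import cv2
M=np.array([.6065,.0553,0])+.002*Y
p=lambda z:M+[0,0,z]
bot.move_linear(p(.115),speed=.03)
print(bot.move_linear(p(.047),speed=.06,until_force=5),np.round(bot.read_ft_force(),2),bot.read_position()[2])
h=bot.move_linear(p(.034),speed=.012,until_force=3)
print(h,np.round(bot.read_ft_force(),2),bot.read_position(),bot.read_clock())
im=bot.camera("side"); cv2.imwrite("pics/s4.png",cv2.resize(im[120:300,250:490,::-1],(792,594),interpolation=cv2.INTER_CUBIC))
E
```

```text
False [ 1.29 -0.03 -2.6 ] 0.04750173242809089
True [-0.91 -0.88  5.31] [0.60653398 0.05721616 0.03787212] 21.6667
```

View pics/s4.png

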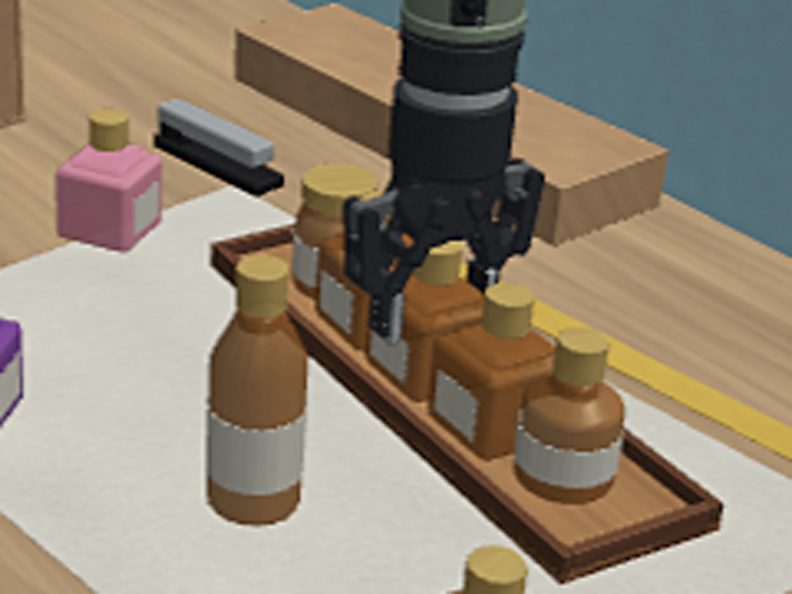

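The bottle is down in the row between its neighbours, and contact came at the height expected for the tray floor (TCP 37.9 mm). Now I'll release, retract and check.

```bash
python3 - <<'E'
from h import *
import cv2
M=np.array([.6065,.0553,0])+.002*Y
bot.set_gripper(1.0)
bot.move_linear(M+[0,0,.20],speed=.12)
bot.move_pose([.36,.22,.25],down(YAW))
im=bot.camera("top"); s=bot.camera("side")
a=cv2.resize(im[65:150,215:435,::-1],(776,300),interpolation=cv2.INTER_CUBIC); b=cv2.resize(s[160:305,260:635,::-1],(776,375),interpolation=cv2.INTER_CUBIC)[:,:776]
b=cv2.resize(s[165:300,250:560,::-1],(689,300),interpolation=cv2.INTER_CUBIC)
b=cv2.copyMakeBorder(b,0,0,0,87,cv2.BORDER_CONSTANT)
cv2.imwrite("pics/f.png",np.vstack([a,b])); print(bot.read_clock())
E
```

```text
24.8333
```

View pics/f.png

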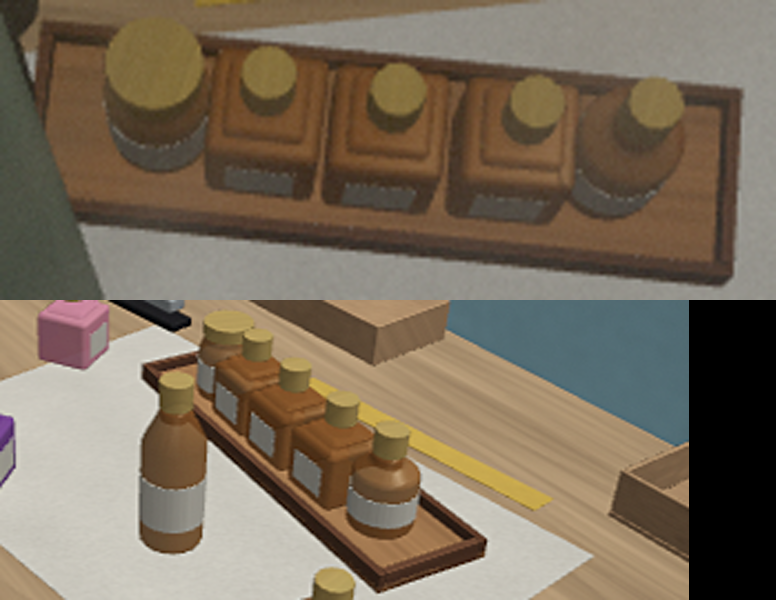

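The three square bottles stand upright and square in a row, with caps at (269,75), (398,91) and (537,103). The robot is clear of everything, so I'm handing it in.

```bash
python3 -c "
from cell import bot
print(bot.close_job())"
```

```text
the job is handed in; nothing more can be done
None
```

The loose amber bottle now stands upright and square on the tray floor between the two nudged-apart square bottles; none toppled, and I handed the job in at about 25 s of the 54 s allowed.

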